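# Clear the jammed glue-stick dispenser with its push rod

## Robot

A 7-joint arm with a two-finger parallel gripper is mounted at the origin on a cart in front of the work surface, level with it; the furniture and walls round the work are solid. World frame = base frame: x ahead of the robot, y to its left, z up, the work surface at z = 0. Lengths are in mm, angles in rad, forces in N, time in s.
With the tool pointing down it reaches from about 400 to 875 mm from the base axis. Payload 4.4 kg.
Tool frame: the origin (TCP) lies at the very end of the fingers, on their centre line; the grasp point (between the pads) lies 19 mm behind it; z points along the fingers, y is the line along which they close (so a half turn about z gives the same grasp; the last joint's range is limited). The gripper opens to 85 mm and grips with 20 to 120 N. Pads are 22 mm wide; open, the fingers measure 114 mm over their backs; the gripper's body (76 mm by 85 mm) begins 54 mm behind the grasp point. The pads swing forward as they close: fully open they stand 13 mm farther back than shut.
Start: joints at [1.179, 0.628, 0.038, 1.517, -0.027, 0.996, -0.02], TCP at [208.072, -615.812, 208.913] pointing down, gripper open.
Joint ranges: [-3.06, 3.06], [-0.37, 2.12], [-1.25, 1.32], [0.18, 2.47], [-1.1, 4.24], [0.23, 1.98], [-2.94, 2.94]. Speed limits (rad/s): [2.57, 2.57, 3.14, 3.14, 3.14, 3.14, 3.14].

## Interface

Orientations are given as [roll, pitch, yaw] about the fixed x, y, z axes, in that order (R = Rz(yaw) Ry(pitch) Rx(roll)).
In Python, from cell import read_state, get_image, camera_info, finish_job gives the robot as it stands.
- The arm moves only by the tool play_rows, never from a script. Its argument "deltas" is one flat list of numbers, 7 for each row, row after row: the shift along the tool's x, y, z in mm, then the turn, a rotation vector about the tool's x, y, z in rad, then the opening, from 0 (shut) to 1 (fully open). In form: [dx, dy, dz, ax, ay, az, grip, dx, dy, dz, ax, ay, az, grip, ...]. A call has 1 to 10 rows; each row is the pose to reach, as a shift and turn from the pose commanded when the call began, along the tool's axes at that moment; what a row does not reach only later rows make up. A row lasts 1/8 s, in which the tool goes at most 62.5 mm and 10.7 degrees, less where a joint would pass 70% of its speed; a pose out of reach is approached as far as the arm can. A call with a gripper value outside its range is refused whole. The fingers move at their own pace and stop on an object; the grip force is fixed at half the most. Time passes only in rows, so rows that repeat a pose let the fingers close. It gives the time, the measured TCP pose, the force, the opening and the grip force at its end, in the units of the state.
- read_state(): the state, without advancing time (a new reading comes with each control period).
- get_image(name): name is "scene" or "side" or "wrist"; returns the picture (420x560x3 uint8, red, green, blue); there is no depth.
- camera_info(name): a dict with "fx", "fy", "cx", "cy" (pixels), "distortion" ([k1, k2, p1, p2, k3] as OpenCV has them; the pictures are not rectified), "T" (4x4, takes a point from camera to world coordinates). Camera axes: x right, y down, z forward; pixel columns grow to the right and rows downward; lengths in mm; the calibration is good to about 2 mm. A picture is of the moment at which its call begins: read the wrist's pose just before it. camera_info takes no time and is no camera call; for the wrist camera it gives the pose at the moment of the call.
- finish_job(): hands the job in; it is judged then, once.
The state is a dict: "clock": time; "qpos": joint angles; "qd": joint speeds; "tau": joint torques, N m; "eef_pos": TCP position; "tool_rot": TCP orientation; "force": force on the tool from outside, world axes, zero at the start; "torque": the same for the moment, N m; "width": finger opening in mm; "gripper_force": force on a finger pad.
Only numpy, scipy, OpenCV 4.12 (cv2) and the standard library are available. Lean on these libraries where they do the work, as an engineer would, in place of code of your own. Each camera call takes 0.05 s, during which the arm holds its last target. There are 200 camera calls.

## Task

A glue stick is stuck in the sloping tube of the desk dispenser. Take the push rod out of its upright stand, push it down through the tube from the upper mouth until the glue stick drops into the open basket below, then pull the rod out and put it back in its stand, all the way down. Do not touch the glue stick with the gripper, and leave the other things on the desk where they are.

Things in the scene. Friction and masses are not known exactly. Their poses are not given: they have to be found in the camera images.
- rod_grip (a point): push rod, loose, 140 g: black handle 28 mm across, 58 mm long, a 40 mm flange (6 mm thick) below it, a 32 mm pommel on top; below the flange an aluminium shaft 16 mm across, 125 mm long. This point: handle centre on the axis, 38 mm above the flange's underside, 163 mm above the tip, 34 mm below the top. +z from shaft to handle. Stands upright in its stand at first, with a few mm of play
- rod_tip (a point): the tip of the push rod's shaft, on its axis; same axes as rod_grip; the end is slightly chamfered
- stand_rim (a point): the rod's stand, fixed: an upright aluminium sleeve (36 mm outside, 25 mm bore, top 135 mm above the desk) on a dark round foot of 90 mm diameter. This point is the centre of its top opening; z is up. With the rod fully home its flange rests on the rim, so that rod_grip is 38 mm above this point
- tube_mouth (a point): centre of the upper mouth of the dispenser's tube, 203 mm above the desk: a clear square tube with grey collars on a dark steel post and foot, fixed; bore 30x30 mm, 43 mm outside, 115 mm long, sloping 40 degrees from the vertical. +z points out of the mouth, up along the bore; the level part of -z is the way the tube slopes down; y is level, across the bore. No flare
- tube_exit (a point): centre of the tube's lower end, 115 mm down the bore from tube_mouth, 115 mm above the desk; same axes. Two sprung rubber pads half-way pinch the glue stick: about 5 N along the bore moves it; it drops out by itself once the rod's tip is about 65 mm inside the mouth. The rod passes between the pads and may be pushed until its tip is 110 mm inside the mouth
- stick_mid (a point): the glue stick, 25 mm diameter and 102 mm long, 35 g nominal; this point is its middle and its long axis is its own y. At the start it lies in the bore with its upper end 5 mm below the tube's mouth
- tray_floor (a point): an open perforated basket fixed on the desk below the tube's lower end, 157 mm (its x) by 207 mm (its y, along the way the tube slopes) outside, rim 82 mm high, walls about 11 mm; this point is the centre of its floor, z up
- stamp: bystander to be left alone: rubber stamp with knob, 30x50x74 mm; origin at the centre of its underside
- screw_jar: bystander to be left alone: clear jar with white lid, 68 mm diameter, 95 mm tall; origin at the centre of its underside
- round_tub: bystander to be left alone: round tub with lid, 74 mm diameter, 70 mm tall; origin at the centre of its underside
- mini_stapler: bystander to be left alone: small stapler, 28x111x36 mm; origin at the centre of its underside
- kraft_drum: bystander to be left alone: brown card drum with lid, 72 mm diameter, 119 mm tall; origin at the centre of its underside
- ink_pad: bystander to be left alone: flat ink pad, 47x72x17 mm; origin at the centre of its underside
- calculator: bystander to be left alone: desk calculator, 75x150x20 mm; origin at the centre of its underside
There are look-alikes about, which are no part of the job. There is more than one size of the part that bears rod_grip; the job needs the middle-sized.

How it is judged:
By the outcome, as a careful person would: the job done as asked, in the order asked, and still so for the second after the job is handed in, with the robot touching nothing.
It also fails if it takes over 54 s, if anything falls off the work surface, if the arm or the gripper's body presses on something with over 40 N, if the wrist force passes 120 N, or if a joint passes its speed limit or range.

## Working session

There is one attempt and no reset: what is moved stays moved. The work goes in short steps, Python scripts to look and compute and a tool call to move; the robot and the scene stay as the last step left them, time stands still between calls to the robot, and variables do not carry over. Pictures are saved under pics/ and viewed, at most 10 in all, crops included, and the job is handed in when it is done.

Besides the shell and the picture viewer there is one more tool, called after "Call:" in YAML: its name, and indented under it one key for each argument. play_rows: Moves the arm, as the interface text tells. Its arguments: {"type":"object","properties":{"deltas":{"type":"array"}},"required":["deltas"]}

```bash
mkdir -p pics; python3 - <<'E'
from cell import *
import cv2
for n in ["scene","side"]:
    im=get_image(n); cv2.imwrite(f"pics/{n}0.png",cv2.cvtColor(im,cv2.COLOR_RGB2BGR))
    c=camera_info(n); print(n,{k:(v if k!='T' else [[round(float(x),3) for x in r] for r in v]) for k,v in c.items()})
print(read_state())
E
```

```text
scene {'fx': 443.23391004234315, 'fy': 443.23391004234315, 'cx': 277.4966334894754, 'cy': 207.15970426793177, 'distortion': array([0.0405849, 0.       , 0.       , 0.       , 0.       ]), 'T': [[0.862, -0.385, 0.33, -2.479], [-0.508, -0.659, 0.555, -918.586], [0.004, -0.646, -0.763, 1343.082], [0.0, 0.0, 0.0, 1.0]]}
side {'fx': 448.98154265236553, 'fy': 448.98154265236553, 'cx': 281.41672135859426, 'cy': 209.8650587208804, 'distortion': array([-0.05606416,  0.        ,  0.        ,  0.        ,  0.        ]), 'T': [[-0.815, -0.34, 0.469, -126.487], [-0.579, 0.467, -0.668, 881.379], [0.008, -0.816, -0.578, 943.023], [0.0, 0.0, 0.0, 1.0]]}
{'clock': 0.1, 'qpos': array([ 1.17919829,  0.62924552,  0.03841676,  1.51826453, -0.02700504,
        0.9963417 , -0.01997478]), 'qd': array([-0.00010653, -0.00318015, -0.00069792, -0.00302214,  0.00041401,
        0.00016339,  0.00143318]), 'tau': array([ 3.05818321e-03, -5.64530611e+01,  1.23068970e+00, -1.93973529e+01,
        1.13480946e-02,  5.45314790e-03, -2.39044402e-05]), 'eef_pos': array([ 207.89229508, -615.21218542,  208.0869563 ]), 'tool_rot': array([-3.13985036e+00, -3.25088255e-06,  3.25843243e-01]), 'force': array([-0.93902305,  0.09577335, -0.37887992]), 'torque': array([-0.01215018,  0.01455694, -0.00129462]), 'gripper_force': 0.0, 'width': 85.53250177374854}
```

View pics/scene0.png

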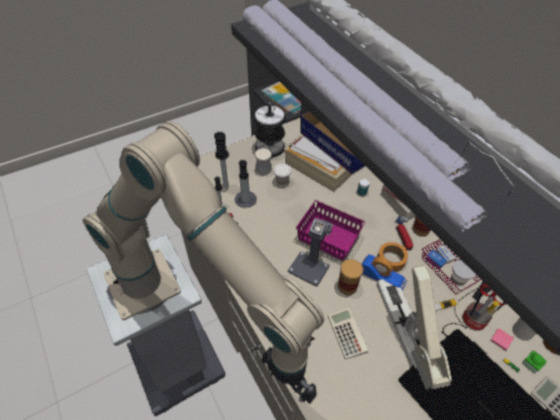

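View pics/side0.png

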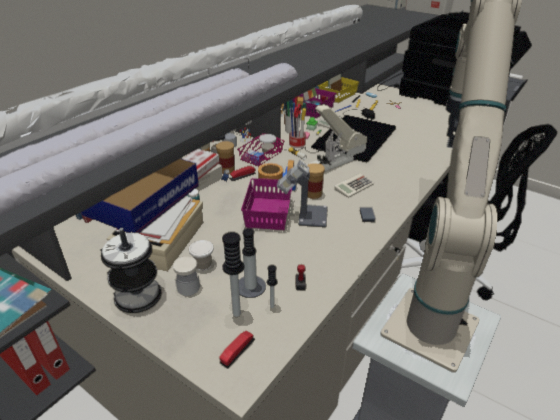

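Side view: three rod candidates: large (235,275), middle (250,262, on a round foot), small (272,288). The middle one fits the description because it is medium in size and stands in a stand with a round foot. I'll confirm that in enlarged crops.

```bash
python3 - <<'E'
import cv2,numpy as np
s=cv2.imread("pics/side0.png");c=cv2.imread("pics/scene0.png")
def crop(im,x,y,w,h,k): return cv2.resize(im[y:y+h,x:x+w],None,fx=k,fy=k,interpolation=cv2.INTER_CUBIC)
a=np.hstack([crop(s,210,225,80,100,5),crop(s,240,150,80,100,5)])
cv2.imwrite("pics/cropS.png",a)
a=np.hstack([crop(c,205,125,80,100,5),crop(c,285,190,80,100,5)])
cv2.imwrite("pics/cropC.png",a)
E
```

```text
(no output)
```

View pics/cropS.png

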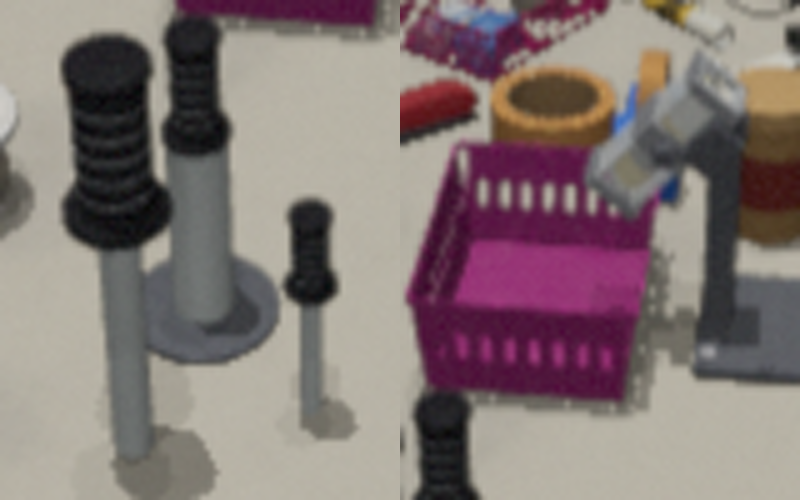

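View pics/cropC.png

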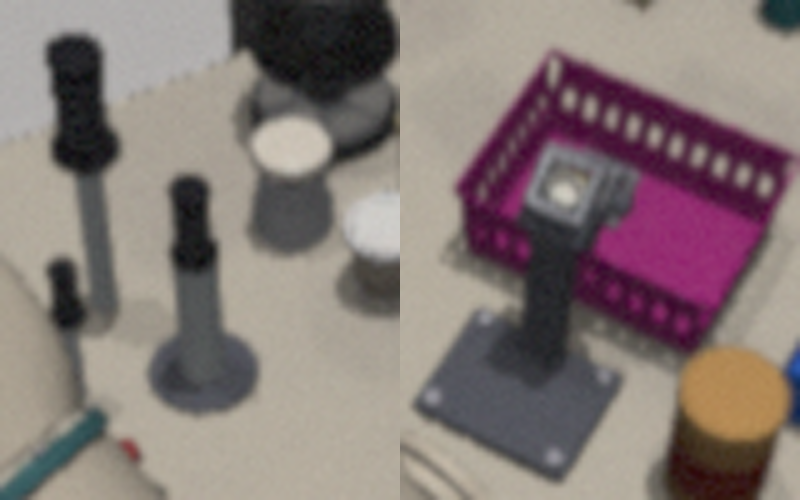

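Crops confirm it: the middle rod sits in the sleeve on the round foot; the large and small look-alikes stand without a foot. The tube mouth is at about scene (318,227), sloping toward the basket.

```bash
cat > h.py <<'E'
from cell import *
import cv2,numpy as np
from scipy.spatial.transform import Rotation as R
def ray(ci,p):
    K=np.array([[ci['fx'],0,ci['cx']],[0,ci['fy'],ci['cy']],[0,0,1]])
    u=cv2.undistortPoints(np.array([[p]],float),K,np.array(ci['distortion'])).ravel()
    T=np.array(ci['T']); return T[:3,3],T[:3,:3]@np.array([u[0],u[1],1])
def onz(ci,p,z):
    o,d=ray(ci,p); return o+d*(z-o[2])/d[2]
def tri(*obs):
    A=0;b=0
    for ci,p in obs:
        o,d=ray(ci,p); d=d/np.linalg.norm(d); P=np.eye(3)-np.outer(d,d); A=A+P;b=b+P@o
    return np.linalg.solve(A,b)
def proj(ci,X):
    T=np.linalg.inv(np.array(ci['T'])); K=np.array([[ci['fx'],0,ci['cx']],[0,ci['fy'],ci['cy']],[0,0,1]])
    return cv2.projectPoints(np.array(X,float).reshape(-1,3),cv2.Rodrigues(T[:3,:3])[0],T[:3,3],K,np.array(ci['distortion']))[0].reshape(-1,2)
E
python3 - <<'E'
from h import *
np.set_printoptions(precision=1,suppress=True)
s=camera_info("side");c=camera_info("scene")
S=lambda x,y,o=(210,225):(x/5+o[0]-.4,y/5+o[1]-.4)
C=lambda x,y:S(x,y,(205,125)); C2=lambda x,y:S(x-400,y,(285,190)); S2=lambda x,y:S(x-400,y,(240,150))
for n,a,b,z in [("pommel",(193,30),(189,187),207),("flange",(196,130),(194,250),138),("foot",(211,305),(203,371),8)]:
    print(n,onz(s,S(*a),z),onz(c,C(*b),z),tri((s,S(*a)),(c,C(*b))))
print("mouth",onz(c,C2(565,184),203))
print("mouthq",[onz(c,C2(*p),203)[:2] for p in [(545,143),(603,155),(582,225),(527,212)]])
print("trayC",[onz(c,C2(*p),82)[:2] for p in [(555,52),(795,160),(690,350),(460,187)]])
print("trayS",[onz(s,S2(*p),82)[:2] for p in [(460,143),(660,150),(640,312),(410,300)]])
print("mouth side tri",tri((s,S2(721,85)),(c,C2(565,184))), "exit side",onz(s,S2(615,190),115))
print("post foot",[onz(c,C2(*p),8)[:2] for p in [(480,312),(622,372),(560,480),(418,408)]])
T=camera_info("wrist")["T"];print(T)
E
```

```text
pommel [486.8 160.  207. ] [488.2 159.5 207. ] [487.8 159.5 206.6]
flange [486.9 161.2 138. ] [489.5 162.3 138. ] [488.1 161.2 138.4]
foot [480.7 162.    8. ] [485.9 155.2   8. ] [485.8 158.1   3.3]
mouth [ 561.8 -226.1  203. ]
mouthq [array([ 569.5, -191. ]), array([ 596.8, -218.6]), array([ 552.7, -259.1]), array([ 528. , -232.7])]
trayC [array([685.6, -43.9]), array([ 777.9, -218.4]), array([ 615.5, -313.4]), array([ 555.1, -116.8])]
trayS [array([ 777.9, -214.4]), array([ 653.3, -293.3]), array([ 548.6, -116.6]), array([679.8, -37.9])]
mouth side tri [ 561.8 -225.   200.2] exit side [ 618.7 -186.6  115. ]
post foot [array([ 539.4, -174.2]), array([ 599. , -268.6]), array([ 512.2, -319.1]), array([ 458.2, -220.8])]
[[   0.3   -0.9   -0.3  271. ]
 [  -0.9   -0.3   -0.1 -593.3]
 [  -0.     0.3   -1.   374.2]
 [   0.     0.     0.     1. ]]
```

```bash
cat >> h.py <<'E'
def down(yaw): return R.from_euler('xyz',[np.pi,0,yaw])
def tilt(d,yaw):
    a=np.cross([0,0,-1],d); s=np.linalg.norm(a); return R.from_rotvec(a/s*np.arctan2(s,-d[2]))*down(yaw)
def ddir(psi,t=np.radians(40)): return np.array([np.sin(t)*np.cos(psi),np.sin(t)*np.sin(psi),-np.cos(t)])
def delta(p,Rt,P0=None,R0=None):
    if P0 is None:
        st=read_state(); P0=st['eef_pos'];R0=R.from_euler('xyz',st['tool_rot'])
    print(np.round(R0.inv().apply(np.array(p)-P0),1).tolist(),np.round((R0.inv()*Rt).as_rotvec(),3).tolist())
E
python3 - <<'E'
from h import *
np.set_printoptions(precision=1,suppress=True)
from scipy.optimize import least_squares
s=camera_info("side");c=camera_info("scene")
S=lambda x,y,o=(210,225):(x/5+o[0]-.4,y/5+o[1]-.4)
C=lambda x,y:S(x,y,(205,125)); C2=lambda x,y:S(x-400,y,(285,190)); S2=lambda x,y:S(x-400,y,(240,150))
print("big top",tri((s,S(107,62)),(c,C(75,50))),"big base",onz(s,S(133,455),0),onz(c,C(103,320),0))
print("small top",tri((s,S(310,210)),(c,C(62,270))), "small base",onz(s,S(312,420),0))
def frame(psi):
    z=-ddir(psi); y=np.array([-np.sin(psi),np.cos(psi),0]); x=np.cross(y,z); return x,y,z
q=np.array([C2(*p) for p in [(545,143),(603,155),(582,225),(527,212)]])
best=[]
def res(v,sg):
    x,y,z=frame(v[2]); m=np.array([v[0],v[1],203])
    return np.r_[(proj(c,[m+21.5*(a*x+b*y) for a,b in sg])-q).ravel(), proj(s,m-115*z)[0]-S2(612,192)]
base=[(1,1),(1,-1),(-1,-1),(-1,1)]
for k in range(4):
    r=least_squares(res,[562,-226,.6],args=(base[k:]+base[:k],)); print(r.x[:2],np.degrees(r.x[2]),r.cost)
d=ddir(.6);print(tilt(d,1.03).as_euler('xyz'))
delta([470,-290,337],tilt(d,1.03)); delta([330,-450,330],down(.65))
E
```

```text
big top [452.9 266.3 271.6] big base [448.9 271.1   0. ] [443.9 252.5   0. ]
small top [391.2 184.9 147.6] small base [384.7 193.2   0. ]
[ 561.1 -226.2] 39.31607663967887 2.7707586276061678
[ 571.  -223.4] 95.03468477823345 196.8992869909829
[ 572.5 -210.3] -52.56705441918673 522.2634503468037
[ 565.5 -217.3] -21.61418963269709 139.5545876433027
[ 2.8 -0.6  1.1]
[352.4, -224.4, -128.5] [-0.057, 0.71, -0.675]
[168.6, -117.6, -121.7] [-0.002, -0.0, -0.324]
```

Call:
play_rows:
  deltas: [60,-40,-60,0,0,-0.11,1,115,-80,-110,0,0,-0.22,1,170,-118,-122,0,0,-0.324,1,215,-145,-124,-0.02,0.18,-0.42,1,260,-170,-126,-0.03,0.36,-0.5,1,305,-195,-127,-0.045,0.53,-0.58,1,352,-224,-128,-0.057,0.71,-0.675,1,352,-224,-128,-0.057,0.71,-0.675,1,352,-224,-128,-0.057,0.71,-0.675,1,352,-224,-128,-0.057,0.71,-0.675,1]

```text
clock: 1.35
eef_pos: [469.6, -291.8, 336.9]
tool_rot: [2.804, -0.622, 1.139]
force: [0.8, -0.4, -0.0]
width: 85.2
gripper_force: 0.0
```

```bash
python3 - <<'E'
from h import *
st=read_state();print(st['qpos'],st['eef_pos'],st['tool_rot'],st['clock'],st['force'])
print(R.from_euler('xyz',st['tool_rot']).as_matrix()[:,2])
ci=camera_info("wrist");im=get_image("wrist");np.save("w1T.npy",ci["T"]);print(ci['fx'],ci['cx'],ci['distortion'])
cv2.imwrite("pics/w1.png",cv2.cvtColor(im,cv2.COLOR_RGB2BGR))
E
```

```text
[ 1.26708325  0.39891354 -0.44604449  1.85114696 -0.66072834  0.95140943
  0.7172216 ] [ 469.6439665  -291.78645102  336.91640131] [ 2.80375046 -0.62210862  1.13868377] 1.35 [ 0.7744898  -0.35966941 -0.02258262]
[ 0.53124029  0.36046284 -0.76671396]
334.7768004798387 281.90341269493246 [-0.0362365  0.         0.         0.         0.       ]
```

View pics/w1.png

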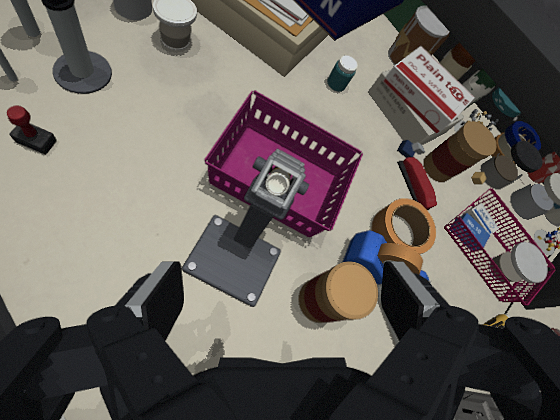

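Wrist view: tube mouth at about (278,185), basket behind it, and the rod stand at the upper left (80,72). The insertion pose is reachable. I'll enlarge the mouth.

```bash
python3 - <<'E'
import cv2
im=cv2.imread("pics/w1.png")[135:220,220:330]
cv2.imwrite("pics/w1c.png",cv2.resize(im,None,fx=7,fy=7,interpolation=cv2.INTER_CUBIC))
E
```

```text
(no output)
```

View pics/w1c.png

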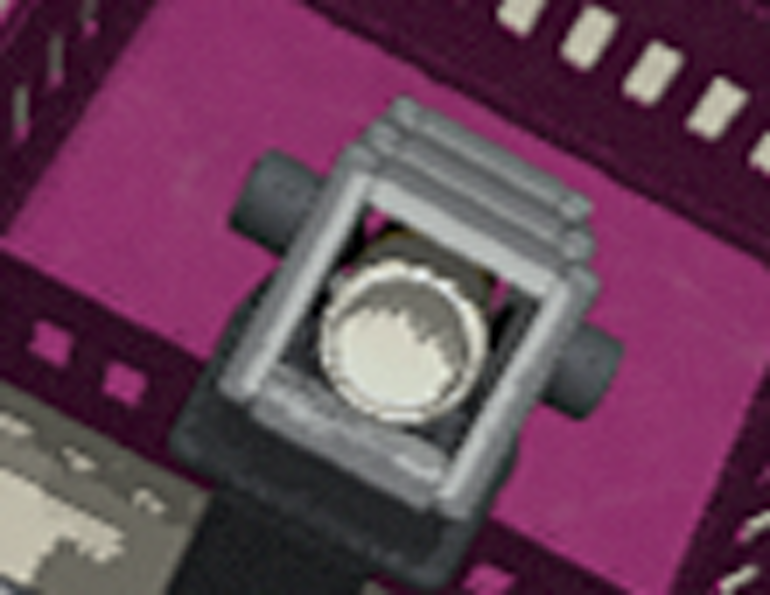

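```bash
python3 - <<'E'
from h import *
np.set_printoptions(precision=2,suppress=True)
from scipy.optimize import least_squares
s=camera_info("side");c=camera_info("scene");w=dict(camera_info("wrist"));w["T"]=np.load("w1T.npy")
W=lambda p:(p[0]/7+220-.43,p[1]/7+135-.43)
C2=lambda p:((p[0]-400)/5+285-.4,p[1]/5+190-.4)
o=np.array([W(p) for p in [(352,150),(590,278),(460,512),(228,388)]])
i=np.array([W(p) for p in [(372,178),(555,292),(440,475),(258,395)]])
e=np.array([W(p) for p in [(405,98),(590,205)]])
q=np.array([C2(p) for p in [(545,143),(603,155),(582,225),(527,212)]])
# x axis = cross(y,z): horizontally points along -? ; up-side of tube
def pts(v,free):
    psi=v[2]; z=-ddir(psi); y=np.array([-np.sin(psi),np.cos(psi),0]); x=np.cross(y,z)
    m=np.array([v[0],v[1],v[3] if free else 203]); return m,x,y,z
sg=[(1,1),(1,-1),(-1,-1),(-1,1)]
def res(v,free,sc):
    m,x,y,z=pts(v,free)
    f=lambda h,n:[m+h*(a*x+b*y) for a,b in sg]
    r=[(proj(w,f(21.5,0))-o).ravel(),.7*(proj(w,f(15,0))-i).ravel(),(proj(w,[m+21.5*(x+y)-115*z,m+21.5*(x-y)-115*z])-e).ravel()]
    if sc: r+=[.7*(proj(c,f(21.5,0))-q).ravel()]
    return np.concatenate(r)
for free in (0,1):
  for sc in (0,1):
    r=least_squares(res,[562,-226,.6,203],args=(free,sc)); print(free,sc,r.x,np.degrees(r.x[2]),r.cost); 
    if not sc: print(r.fun)
E
```

```text
0 0 [ 560.35 -223.42    0.5   203.  ] 28.765503321373558 17.663555492330012
[-0.5  -1.93  2.23  0.47  0.38  2.38 -2.34  0.28 -0.57  1.96 -1.    0.6
  0.6  -0.38  1.22 -2.12 -0.44 -1.17  0.8  -0.81]
0 1 [ 560.41 -223.5     0.5   203.  ] 28.91599638893448 21.498806119544042
1 0 [ 567.93 -219.63    0.5   188.82] 28.792900906042423 12.117313455111514
[-0.05 -0.8   1.01  0.63  0.11  0.97 -1.01 -0.23 -0.34  2.47 -1.57  0.64
  0.48 -1.12  1.89 -2.41 -0.38 -0.09 -0.1  -0.29]
1 1 [ 567.01 -220.07    0.5   190.57] 28.889639516472197 15.819275733247403
```

```bash
python3 - <<'E'
from h import *
delta([488,160.5,310],down(1.9)); delta([480,-60,330],tilt(ddir(.6,.35),1.5))
E
```

```text
[324.3, -251.2, 193.4] [0.549, -0.464, -0.834]
[170.5, -126.2, 94.4] [0.218, -0.274, -0.465]
```

Call:
play_rows:
  deltas: [40,-30,22,0.05,-0.07,-0.11,1,85,-63,47,0.11,-0.14,-0.23,1,128,-95,71,0.165,-0.2,-0.35,1,170,-126,94,0.218,-0.274,-0.465,1,210,-158,119,0.3,-0.32,-0.56,1,250,-190,145,0.385,-0.37,-0.65,1,288,-221,170,0.47,-0.42,-0.74,1,324,-251,193,0.549,-0.464,-0.834,1,324.3,-251.2,193.4,0.549,-0.464,-0.834,1,324.3,-251.2,193.4,0.549,-0.464,-0.834,1]

```text
clock: 2.65
eef_pos: [487.7, 161.2, 310.3]
tool_rot: [3.141, -0.001, 1.901]
force: [-0.1, -0.3, 0.0]
width: 85.5
gripper_force: 0.0
```

```bash
python3 - <<'E'
from h import *
st=read_state();print(st['qpos'],st['eef_pos'],st['tool_rot'],st['clock'])
ci=camera_info("wrist");im=get_image("wrist");np.save("w2T.npy",ci["T"])
print(proj(ci,[[488,160.5,207],[488,160.5,138],[488,160.5,5]]))
cv2.imwrite("pics/w2.png",cv2.cvtColor(im,cv2.COLOR_RGB2BGR))
E
```

```text
[ 0.08070831  0.37634065 -0.6382233   1.736894    0.24667268  1.10896504
 -0.30468583] [487.71525079 161.23593601 310.32719757] [ 3.14091950e+00 -5.06379964e-04  1.90086119e+00] 2.65
[[282.10361672 203.41438329]
 [281.93244498 186.7877161 ]
 [281.73846455 167.95112061]]
```

View pics/w2.png

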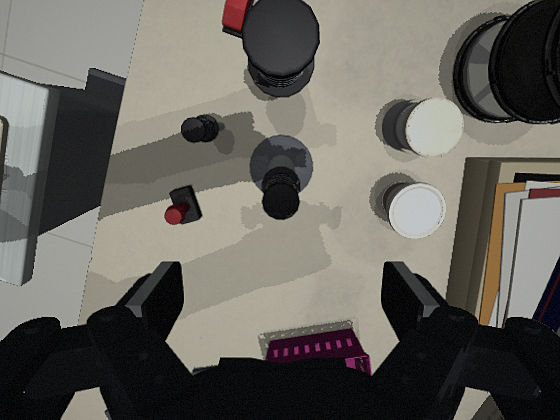

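Pommel at (281,201) and foot centre at (281,166), within 2 mm of the prediction and on the tool's axis. I'll descend and grip.

Call:
play_rows:
  deltas: [0,0,40,0,0,0,1,0,0,80,0,0,0,1,0,0,115,0,0,0,1,0,0,140,0,0,0,1,0,0,156,0,0,0,1,0,0,156,0,0,0,1,0,0,156,0,0,0,0,0,0,156,0,0,0,0,0,0,156,0,0,0,0,0,0,156,0,0,0,0]

```text
clock: 3.95
eef_pos: [487.9, 161.9, 155.2]
tool_rot: [3.14, -0.001, 1.901]
force: [-2.0, -0.8, 5.4]
width: 29.1
gripper_force: 58.7
```

Call:
play_rows:
  deltas: [0,0,0,0,0,0,0,0,0,0,0,0,0,0,0,0,0,0,0,0,0,0,0,0,0,0,0,0]

```text
clock: 4.45
eef_pos: [487.9, 161.9, 155.2]
tool_rot: [3.14, -0.001, 1.901]
force: [-1.7, -0.7, 5.8]
width: 29.5
gripper_force: 58.7
```

Gripped at 29 mm. Lifting straight up.

Call:
play_rows:
  deltas: [0,0,-10,0,0,0,0,0,0,-25,0,0,0,0,0,0,-45,0,0,0,0,0,0,-70,0,0,0,0,0,0,-95,0,0,0,0,0,0,-120,0,0,0,0,0,0,-145,0,0,0,0,0,0,-170,0,0,0,0,0,0,-180,0,0,0,0,0,0,-180,0,0,0,0]

```text
clock: 5.7
eef_pos: [487.7, 161.5, 334.9]
tool_rot: [3.14, -0.001, 1.901]
force: [-0.2, -0.3, -3.6]
width: 29.3
gripper_force: 59.3
```

```bash
python3 - <<'E'
from h import *
st=read_state();print(st['qpos'],st['force'],st['torque'],st['gripper_force'])
d=ddir(.51); m=np.array([561,-224.5,203])
delta(m-(144+35)*d,tilt(d,1.1)); delta([470,-60,360],tilt(ddir(.51,.35),1.5))
im=np.hstack([cv2.resize(get_image("scene")[60:220,180:330],None,fx=3,fy=3),cv2.resize(get_image("wrist")[180:420,140:440],(400,480))[:, :340]])
cv2.imwrite("pics/lift.png",im[...,::-1])
E
```

```text
[ 0.09219025  0.3555182  -0.65075477  1.69586321  0.23065022  1.16617382
 -0.28943187] [-0.17191948 -0.31568505 -3.58050795] [-0.01862015  0.01804594 -0.00372241] 59.268643476284524
[-409.5, -168.9, -6.0] [-0.598, 0.391, 0.767]
[-203.8, -88.4, -25.5] [-0.326, 0.129, 0.397]
```

View pics/lift.png

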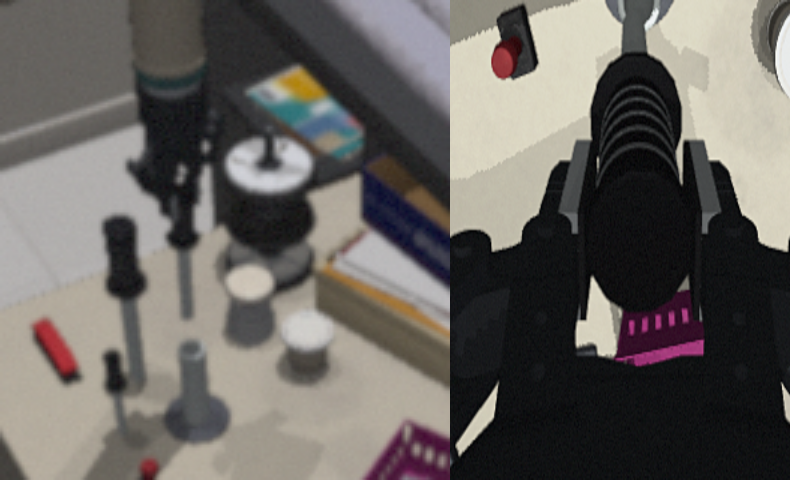

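Rod is out of its stand, straight in the fingers; the sleeve is empty. Next: the pre-insertion pose, tip 60 mm outside the mouth.

Call:
play_rows:
  deltas: [-40,-17,-5,-0.065,0.026,0.08,0,-90,-38,-11,-0.13,0.05,0.16,0,-145,-62,-18,-0.22,0.08,0.26,0,-204,-88,-25.5,-0.326,0.129,0.397,0,-255,-112,-25.5,-0.39,0.19,0.48,0,-305,-136,-25.4,-0.46,0.26,0.58,0,-360,-160,-25.3,-0.53,0.32,0.67,0,-412.4,-184.7,-25.2,-0.598,0.391,0.767,0,-412.4,-184.7,-25.2,-0.598,0.391,0.767,0,-412.4,-184.7,-25.2,-0.598,0.391,0.767,0]

```text
clock: 7.05
eef_pos: [446.0, -288.0, 357.8]
tool_rot: [2.708, -0.564, 1.227]
force: [-0.2, 0.4, -1.4]
width: 29.3
gripper_force: 59.6
```

```bash
python3 - <<'E'
from h import *
st=read_state();print(st['qpos'],st['eef_pos'],st['tool_rot'],st['clock'])
ims={};
d=ddir(.51); m=np.array([561,-224.5,203]); Z=R.from_euler('xyz',st['tool_rot']).as_matrix()[:,2]; print(Z,d)
tip=st['eef_pos']+145*Z; print("tip",tip, "miss",(tip-m)-((tip-m)@d)*d,(tip-m)@d)
for n in ("wrist","scene","side"):
    ci=camera_info(n); ims[n]=get_image(n); print(n,proj(ci,[tip,m,m+115*d]).round(1).tolist()); np.save(n+"3T.npy",ci["T"])
    np.save(n+"3.npy",ims[n])
def crop(n,x,y,w,h,k): return cv2.resize(ims[n][y:y+h,x:x+w],None,fx=k,fy=k,interpolation=cv2.INTER_CUBIC)
a=crop("wrist",210,130,130,150,4); 
b=np.vstack([crop("scene",285,180,66,75,4),crop("side",265,140,66,75,4)])
cv2.imwrite("pics/pre.png",np.hstack([a,b])[...,::-1]); print(a.shape,b.shape)
E
```

```text
[ 1.24763693  0.31020989 -0.35035082  1.90688899 -0.72957425  0.97403806
  0.87926149] [ 445.98419082 -288.0272367   357.75674612] [ 2.70845828 -0.56446087  1.22697299] 7.05
[ 0.55882961  0.31565854 -0.76685667] [ 0.56098936  0.31379429 -0.76604444]
tip [ 527.01448435 -242.25674847  246.56252892] miss [-1.44347009  0.44592834 -0.8744161 ] -58.00831194823202
wrist [[282.1, 192.1], [283.7, 180.5], [283.4, 166.1]]
scene [[312.2, 225.9], [317.1, 226.2], [324.9, 227.2]]
side [[315.9, 155.0], [303.7, 165.8], [281.3, 186.8]]
(600, 520, 3) (600, 264, 3)
```

View pics/pre.png

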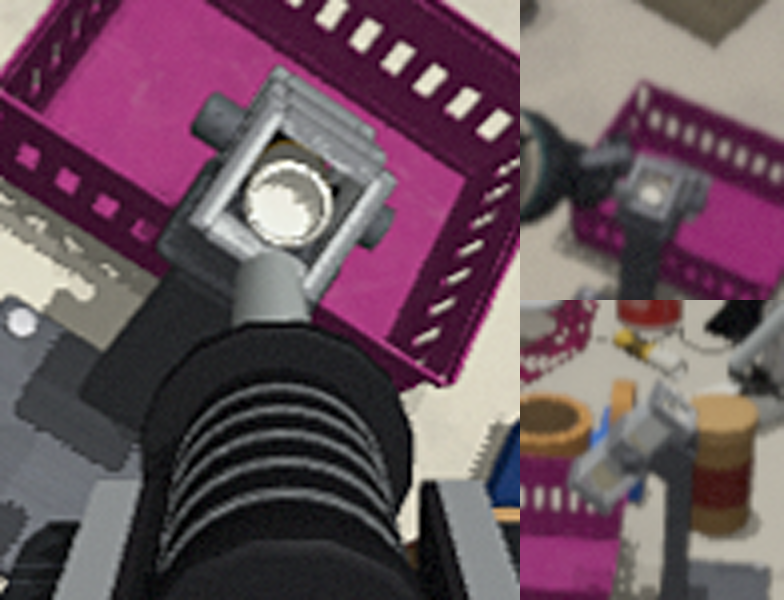

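Wrist view: mouth centre near crop (285,205), rod tip disc near (271,268), so the tip lies a few mm from where I predicted it. Scene and side are unclear, so I'll difference them numerically against the first pictures.

```bash
python3 - <<'E'
from h import *
a=cv2.imread("pics/side0.png")[...,::-1].astype(int); b=np.load("side3.npy").astype(int)
d=(abs(a-b).sum(2)>60)
for y in range(110,176,3): print(y,''.join('#' if v else '.' for v in d[y,290:400]))
E
```

```text
110 ............................................................###########....##....################.............
113 ............................................................############.#..........###############...........
116 ............................................................##..###########..#######.###########..............
119 ...........................................................#############..#.#####.#######.....................
122 ........................................................#####..######.........................................
125 ..................................................#########...#########.......................................
128 ..................................................############................................................
131 ....................................................########..................................................
134 .............................................#####......###...................................................
137 ..........................................######.............
[... 729 characters left out ...]
..........
158 ..............................................................................................................
161 ..............................................................................................................
164 ..............................................................................................................
167 ..............................................................................................................
170 ..............................................................................................................
173 ..............................................................................................................
```

```bash
python3 - <<'E'
from h import *
im=np.load("wrist3.npy").astype(int)
g=im.sum(2)//3; sat=(im.max(2)-im.min(2))
for y in range(186,214): print(y,' '.join('%3d'%v for v in g[y,258:300]))
E
```

```text
186  80 114 138 149 153 186 212 211 209 194 175 165 136  90  91 183 187 227 242 237 236 235 236 234 235 235 236 240 218 178 132 149 194 147  94  94  62 148 211 191 170 154
187  41  60  92  86 127 199 219 214 213 200 181 180 171 151 122 128 201 198 220 239 239 239 238 235 236 237 239 247 218 129 129 187 164  96  84  79 109 192 225 187 150 142
188  48  42  48  91 134 154 187 202 209 212 197 190 190 175 164 126 133 202 223 220 223 235 240 238 239 243 248 231 155 140 193 169  97  72  73  79 171 208 195 162 140 145
189  50  45  40  69 128 143 146 157 198 220 206 181 164 179 186 157 119 124 222 232 214 192 197 215 209 178 179 144 163 181 149  92  61  68  56 155 212 211 172 145 138 107
190  47  49  47  46  69  98 131 144 152 174 205 211 183 171 174 188 175 113 112 134 216 245 215 209 208 209 237 194 148 128  89  47  57  67 136 205 215 186 151 138 113  60
191  46  47  45  45  39  47  80 111 137 145 164 183 200 199 188 185 202 169 129 126 139 148 133 129 134 134 138 119  99  93  68  58  70  90 183 210 194 160 142 136 109  86
192  43  50  47  47  47  44  45  58  93 133 144 140 174 207 205 193 
[... 3015 characters left out ...]
 127 122 118
210  38  39  34  36  38  42  39  41  35  40  74  92  85  62  57  63  64  71  70  73  76  77  84  85  69  60  58  59  80  62  36  44  46  42  37  37  36  49  72 112 124 121
211  36  40  36  35  39  37  37  38  37  40  57  55  30  12   9   9  11   5   7   7   8   5   4   6   7   8   6  12  17  22  21  22  34  41  40  42  44  31  38  59  91 126
212  38  33  39  41  41  40  43  30  25  21  26  15  13  27  38  35  39  41  38  45  45  44  43  48  48  49  49  49  39  24  14  17  22  27  38  43  42  45  42  38  41  76
213  37  37  43  45  42  37  27  19  17  14  29  28  36  41  34  41  42  39  41  44  35  42  35  40  39  37  39  38  41  50  52  47  26  22  21  27  34  31  43  38  38  36
```

```bash
python3 - <<'E'
from h import *
from scipy.optimize import least_squares
np.set_printoptions(precision=2,suppress=True)
w=dict(camera_info("wrist"));w["T"]=np.load("wrist3T.npy")
st=read_state();P=st['eef_pos'];M=R.from_euler('xyz',st['tool_rot']).as_matrix()
print("cam in tool",M.T@(w["T"][:3,3]-P), M.T@w["T"][:3,2]); print("tool x,y",M[:,0],M[:,1])
t=np.linspace(0,2*np.pi,180)
def circ(c,a,r):
    u=np.cross(a,[0,1,0]);u/=np.linalg.norm(u);v=np.cross(a,u)
    X=c+r*(np.outer(np.cos(t),u)+np.outer(np.sin(t),v)); return proj(w,P+X@M.T)
def feats(tx,ty,fx,fy,dz=0):
    T=np.array([tx,ty,145+dz]);F=np.array([fx,fy,20+dz]);a=(T-F)/np.linalg.norm(T-F)
    c1=circ(T,a,7.2); c2=circ(F,a,20); c3=circ(F-6*a,a,20);c=np.vstack([c2,c3])
    return np.array([c1[:,1].min(),c1[:,0].mean(),c[:,1].min(),c[:,0].min(),c[:,0].max()])
obs=np.array([192.0,277.4,211.2,245.7,313.2])
print("nominal",feats(0,0,0,0))
for dz in(-3,0,3):
    r=least_squares(lambda v:feats(*v,dz)-obs,[0,0,0,0]);print(dz,r.x,r.fun)
r=least_squares(lambda v:feats(*v,0)-obs,[0,0,0,0]).x
tip=P+M@np.array([r[0],r[1],145]);ax=M@(np.array([r[0]-r[2],r[1]-r[3],125])/125); print("tip",tip,"axis",ax)
s=camera_info("side"); print("side proj",proj(s,[tip,tip-ax*80]))
E
```

```text
cam in tool [  66.31   -0.81 -166.14] [-0.27 -0.    0.96]
tool x,y [0.28 0.8  0.53] [ 0.78 -0.51  0.36]
nominal [182.52 282.73 201.35 248.47 318.45]
-3 [-8.51 -5.09 -5.2  -2.39] [ 0.   -0.01  0.09 -1.51  1.52]
0 [-9.16 -5.13 -6.02 -2.41] [ 0.   -0.01  0.06 -0.94  0.95]
3 [-9.82 -5.16 -6.83 -2.44] [ 0.   -0.    0.02 -0.39  0.4 ]
tip [ 521.48 -245.62  241.1 ] axis [ 0.54  0.31 -0.79]
side proj [[317.78 156.54]
 [334.4  139.87]]
```

```bash
python3 - <<'E'
from h import *
a=cv2.imread("pics/side0.png")[...,::-1].astype(int); b=np.load("side3.npy").astype(int)
d=abs(a-b).sum(2)
print('    ',' '.join('%3d'%v for v in range(310,352)))
for y in range(132,161): print(y,' '.join('%3d'%v for v in d[y,310:352]))
a=cv2.imread("pics/scene0.png")[...,::-1].astype(int); b=np.load("scene3.npy").astype(int)
d=abs(a-b).sum(2);print('scene',' '.join('%3d'%v for v in range(296,325)))
for y in range(210,238): print(y,' '.join('%3d'%v for v in d[y,296:325]))
E
```

```text
310 311 312 313 314 315 316 317 318 319 320 321 322 323 324 325 326 327 328 329 330 331 332 333 334 335 336 337 338 339 340 341 342 343 344 345 346 347 348 349 350 351
132   6   7   8   7   7   8   2   3   2   9   6   1   6   6   5   4   8   6   9  10  15  15   7   5   6   4  12  48  81  67  24  13  22 112 208 259 265 270 244 134  17   2
133   4   4   5   5  11   7   7  10   9   2   3   4   2   8  16   3  17  10   6   6   3   3   4   2  13   2  46 138 170 113  36  13  17  35 108 156 234 247 218 106  23   2
134   7   1   3   6   1   5   3   5   1   4   2   8   3   1   3   3  10   3  10  45   4  10   5  10  35  98 157 191 192 116  46  22  15  26  34  53 105 140 120  44   2   7
135   1   3   1   7   6   5   7   3   5   9   2   7   4  10   6  28  12  17  19  12   9   4   4  29 224 324 314 220 174  79  36  17  19  18   6   1  22  34  42  13  10   6
136   2   3   3   1   4   5   3   8   9   1   3   4   5  15   8  15  13  18   3   1   4  17  11 154 344 410 390 245  84  47  13   8  13   2   2   2   7   3   5   2   6   0
137   3   3   2   2   5   3   2   4   4   7  12   1  20   4  32  20  13 
[... 6837 characters left out ...]
  35  30  41  44  24  11   3  12  15  10  13   7  16   5   3   2   4   5   4   7   6   3   9   6   3
233   8   4   4   9  13  17  13  10  22   8  13   3   4  12  15   4   4  11  13   2   6  10   4   4   7   5   9  13   8
234   7   5  11  10   5   9   6   3  16   9  17   5   9   6   4   2   9  13  12   5   6   3  10  11   0   7   3   8  17
235   4  11  12   7   2   3   8   9   5   7  22  12  17   3   2   7   5  14   1  17  26   7   9   4   5   9   5   3  18
236   4  11   9  16   4  16  26   9  24   9   3   6  11  22   3  14   4  19  16  15  16  11   7  14   6  19   3  10  13
237   7   2  15  13   3  13  15  20   5   5  13  16   3  15   7   3  11   5   4   9  10   2   6  12   7  13   3   4  12
```

```bash
cat >> h.py <<'E'
m=np.array([560.8,-224.0,203]); PSI=.507; d=ddir(PSI)
def ins(depth,tip,ax,yaw_keep=None):
    "tool pose for tip at given depth, tip/axis in tool frame"
    st=read_state();M0=R.from_euler('xyz',st['tool_rot']); ax=np.array(ax)/np.linalg.norm(ax)
    a=M0.apply(ax); v=np.cross(a,d); s=np.linalg.norm(v); Q=R.from_rotvec(v/s*np.arcsin(s))*M0
    p=m+depth*d-Q.apply(tip); delta(p,Q)
E
python3 - <<'E'
from h import *
for D in(-35,-12): ins(D,[-7,-4,145],[-.02,-.016,1])
st=read_state(); M=R.from_euler('xyz',st['tool_rot'])
c=camera_info("scene")
for t,f in [((0,0,145),(0,0,20)),((-9,-5,145),(-6,-2.4,20))]: print(proj(c,[st['eef_pos']+M.apply(t),st['eef_pos']+M.apply(f)]))
E
```

```text
[3.2, 1.7, 22.9] [-0.02, 0.019, -0.0]
[3.2, 1.8, 45.9] [-0.02, 0.019, -0.0]
[[312.31226761 225.18785961]
 [301.64025083 223.72237103]]
[[311.27190307 228.30464338]
 [301.19384027 225.93527572]]
```

Call:
play_rows:
  deltas: [1,0.6,12,-0.007,0.006,0,0,2,1.2,24,-0.014,0.012,0,0,3.2,1.8,36,-0.02,0.019,0,0,3.2,1.8,46,-0.02,0.019,0,0,3.2,1.8,46,-0.02,0.019,0,0,3.2,1.8,46,-0.02,0.019,0,0]

```text
clock: 7.95
eef_pos: [474.7, -272.9, 326.1]
tool_rot: [2.68, -0.58, 1.238]
force: [-0.4, -0.0, -1.5]
width: 29.7
gripper_force: 59.6
```

```bash
python3 - <<'E'
from h import *
ci=camera_info("wrist");w=get_image("wrist");np.save("wrist4T.npy",ci["T"]);np.save("wrist4.npy",w);si=get_image("side")
st=read_state();M=R.from_euler('xyz',st['tool_rot'])
print(proj(ci,[st['eef_pos']+M.apply([-9,-5,145]),st['eef_pos']+M.apply([-7,-4,145]),m,m-12*d]))
f=lambda i,x,y,ww,h,k:cv2.resize(i[y:y+h,x:x+ww],None,fx=k,fy=k,interpolation=cv2.INTER_CUBIC)
cv2.imwrite("pics/pre2.png",np.hstack([f(w,235,145,80,100,6),f(si,275,130,53,100,6)])[...,::-1])
E
```

```text
[[277.01026984 201.47409988]
 [278.05003705 199.44192385]
 [276.59132776 194.45878895]
 [276.63830624 197.00430156]]
```

View pics/pre2.png

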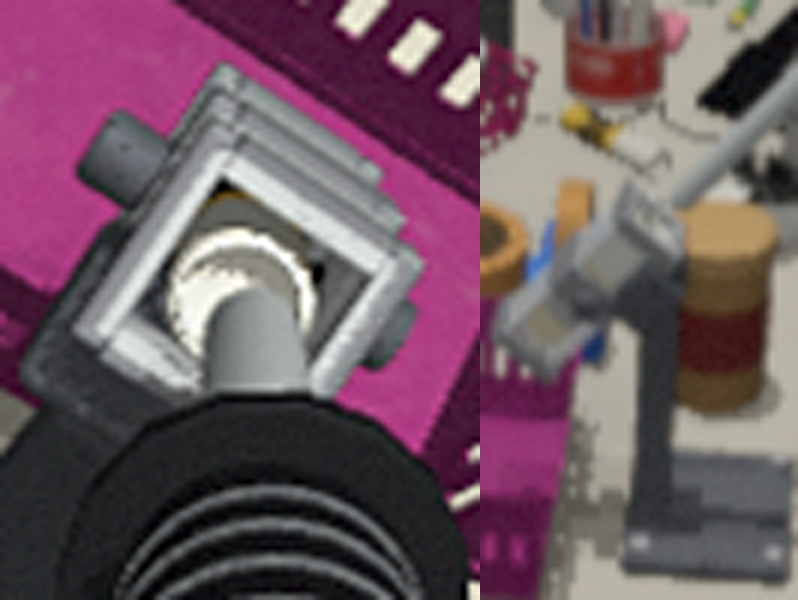

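Wrist view: bore centre at about crop (243,307), tip disc at about (257,330). After allowing for the 12 mm standoff, the tip is about 2 mm right and 1 mm low, so I'll correct that and push.

```bash
python3 - <<'E'
from h import *
st=read_state();M=R.from_euler('xyz',st['tool_rot']); print(M.inv().apply(d))
E
```

```text
[-0.01881273 -0.01839636  0.99965377]
```

Call:
play_rows:
  deltas: [1.2,-2,0,0,0,0,0,1.1,-2.1,6,0,0,0,0,1,-2.2,12,0,0,0,0,0.9,-2.3,18,0,0,0,0,0.7,-2.4,24,0,0,0,0,0.6,-2.5,30,0,0,0,0,0.5,-2.6,35,0,0,0,0,0.4,-2.7,40,0,0,0,0,0.4,-2.7,40,0,0,0,0]

```text
clock: 9.18
eef_pos: [496.0, -257.2, 294.8]
tool_rot: [2.681, -0.581, 1.239]
force: [0.5, -0.2, -2.2]
width: 29.3
gripper_force: 59.6
```

```bash
python3 - <<'E'
from h import *
st=read_state();print(st['force'],st['torque'],st['force']@d, st['force']-(st['force']@d)*d)
E
```

```text
[ 0.45822126 -0.24085839 -2.24988025] [-0.44730079  0.84925966  0.03800495] 1.9058214286601234 [-0.61271357 -0.83568414 -0.78993634]
```

Call:
play_rows:
  deltas: [-0.1,-0.1,6,0,0,0,0,-0.2,-0.2,12,0,0,0,0,-0.3,-0.3,18,0,0,0,0,-0.4,-0.4,24,0,0,0,0]

```text
clock: 9.68
eef_pos: [509.6, -250.5, 276.6]
tool_rot: [2.68, -0.58, 1.238]
force: [-2.9, -1.8, 2.8]
width: 29.9
gripper_force: 59.9
```

```bash
python3 - <<'E'
from h import *
st=read_state();M=R.from_euler('xyz',st['tool_rot']);print(M.inv().apply(st['force']),M.inv().apply(st['torque']),st['eef_pos'])
ci=camera_info("wrist");w=get_image("wrist");np.save("wrist5.npy",w)
ti=proj(camera_info("side"),[m,m+115*d]);print(ti)
a=np.load("side3.npy").astype(int);b=get_image("side").astype(int);x=abs(a-b).sum(2)
print('    ',' '.join('%3d'%v for v in range(268,312)))
for y in range(156,216,2): print(y,' '.join('%3d'%v for v in x[y,268:312]))
E
```

```text
[-0.69507802 -0.22286831 -4.37577758] [ 0.58979631 -0.72421449 -0.00889669] [ 509.64345726 -250.47930912  276.63750469]
[[303.62175846 165.83640506]
 [281.25541507 186.80978272]]
     268 269 270 271 272 273 274 275 276 277 278 279 280 281 282 283 284 285 286 287 288 289 290 291 292 293 294 295 296 297 298 299 300 301 302 303 304 305 306 307 308 309 310 311
156   5   2   2   2   4   2   1   5   2   3   3   1   0   1   4   2   3   1   4   1   7   2   2   2   2   3   3   2   6   7   6   4   2   6   1   5   1   5   0   1   2   6  10  17
158   6  16   4   4   0   2   5   1   4   2   5   5   2   4   3   3   4   1   4   1   0   1   0   3   1   3   3   1   4   3   4   1   1   3   2   6   1   4   2   1   5  18  33  57
160   4   4   0   3   2   2   4   6   3   3   3   1   2   2   4   2   1   3   0   1   1   1   8   3   2   5   5   6   3   7   1   7   2   2   1   2   0   4   3  16  30  59 101 139
162   1   0   2   2   2   9   3   1   1   1   1   1   4   3   1   7   1   2   1   5   3   2   1   5   2   1   5   1   3   2   3   2   3   2   3   2   3  14  39  64 101 157 208 220
164   3   3   4   8 
[... 3959 characters left out ...]
   6   3   6   1   4   1   7   3   9   5  11  13   2   1   0   2   6   2   3   3   6   5   3   3   0   2   3   3   2   5   2  11  20   6   3   6  28  29  38  26
210   1   7   5   2   6   9  34  33  35  30  10   4   8   4   5   3   9   0   0   3   1   6   7   2   3   1   3   3   3   2   3   2   2   9   8   5   7   1   8   7   7   0   3   5
212   4   2   6   6   7   2  16  18  20  10   4   3   5   6  10   3   6   9   4   2   1   3   3   8   4   2   2   6   6  10   1   3   4   5   5   6   1   9   7   4   6   3   3   6
214  18   4   0   4   6  11   8   6   5   7   8   7   4   5   3   7   7   6  11   4   4   3   3   6   8   2   2   9   6   3   3   9   4   4   5   3   5   1   3   5   4   8   7  21
```

The stick now sticks out of the tube's exit, with about 4 N along the bore. Keep pushing.

Call:
play_rows:
  deltas: [-0.1,-0.1,6,0,0,0,0,-0.2,-0.2,12,0,0,0,0,-0.3,-0.3,18,0,0,0,0,-0.4,-0.4,24,0,0,0,0,-0.5,-0.5,30,0,0,0,0,-0.6,-0.6,36,0,0,0,0,-0.6,-0.6,36,0,0,0,0,-0.6,-0.6,36,0,0,0,0]

```text
clock: 10.78
eef_pos: [529.7, -239.4, 249.4]
tool_rot: [2.68, -0.58, 1.238]
force: [0.1, 1.0, -1.7]
width: 29.3
gripper_force: 59.6
```

```bash
cat > chk.py <<'E'
from h import *
st=read_state();M=R.from_euler('xyz',st['tool_rot']);print(M.inv().apply(st['force']),M.inv().apply(st['torque']),st['eef_pos'],st['clock'])
a=cv2.imread("pics/side0.png")[...,::-1].astype(int);b=get_image("side").astype(int)
x=abs(a-b).sum(2)
for y in range(156,232,2): print(y,''.join('#' if v>60 else '.' for v in x[y,235:312]))
b2=get_image("scene").astype(int); a2=cv2.imread("pics/scene0.png")[...,::-1].astype(int); x=abs(a2-b2).sum(2)
for y in range(196,262,2): print(y,''.join('#' if v>60 else '.' for v in x[y,285:370]))
E
python3 chk.py
```

```text
[-0.11659224 -1.08086044  1.68323368] [ 0.53132693 -0.74562463  0.01966986] [ 529.68951452 -239.35201021  249.43344607] 10.775
156 .......................................................................######
158 .........................................................................####
160 ........................................................................#####
162 ........................................................................#####
164 ....................................................................#..####..
166 ...................................................................##..##....
168 .....................................................................###.....
170 .........................................................................#...
172 .............................................................................
174 .............................................................................
176 .............................................................................
178 ...................................................................
[... 4412 characters left out ...]
......................................................................
248 .....................................................................................
250 .....................................................................................
252 .....................................................................................
254 .....................................................................................
256 .....................................................................................
258 .....................................................................................
260 .....................................................................................
```

The stick has dropped out and lies separately in the basket (scene ≈ (333,228)). Pulling the rod out.

Call:
play_rows:
  deltas: [0.2,0.2,-10,0,0,0,0,0.4,0.4,-25,0,0,0,0,0.7,0.7,-40,0,0,0,0,1,1,-57,0,0,0,0,1.3,1.3,-74,0,0,0,0,1.7,1.7,-92,0,0,0,0,2,2,-110,0,0,0,0,2.4,2.4,-130,0,0,0,0,2.7,2.7,-150,0,0,0,0,2.7,2.7,-150,0,0,0,0]

```text
clock: 12.12
eef_pos: [444.8, -287.9, 365.4]
tool_rot: [2.678, -0.577, 1.237]
force: [-0.4, 0.6, -2.8]
width: 29.4
gripper_force: 59.6
```

```bash
python3 - <<'E'
from h import *
st=read_state();M=R.from_euler('xyz',st['tool_rot']);print(st['force'],st['torque'],st['eef_pos'],M.as_matrix()[:,2])
w=get_image("wrist").astype(int);g=w.sum(2)//3;np.save("wrist6.npy",w)
for y in range(186,215,2): print(y,' '.join('%3d'%v for v in g[y,258:300]))
# flange extents rows
for y in (236,244,252): print(y,' '.join('%3d'%v for v in g[y,236:256]),'|',' '.join('%3d'%v for v in g[y,304:326]))
b=get_image("side").astype(int);a=cv2.imread("pics/side0.png")[...,::-1].astype(int);x=abs(a-b).sum(2)
s=camera_info("side");c=camera_info("scene")
for y in range(184,222,1): print(y,''.join('#' if v>60 else '.' for v in x[y,235:290]))
p=[tri((s,q),(c,r)) for q,r in [((249,193),(330,239)),((270,209),(341,215))]];print(p)
E
```

```text
[-0.40824257  0.64044379 -2.77190297] [-0.47702984  0.8145565  -0.02828872] [ 444.83467713 -287.89493764  365.39796324] [ 0.5823172   0.31449416 -0.74966666]
186 220 216 146  76  82  89  92  96 100 101  91  79  72  52  38  30  23  27  57  92 155 134  89 100 116  71   1  10  64  89  92 100  96  65 150 216 211 172 145 138 111  83
188 195 145 122 104  87  85  88  87  91  94  97  99 100  95  80  69  51  38  30  23  33  41  69 104 107  80  73  86  91 102 106  90  82 174 226 188 144 144 140 105  95  96
190 142 147 135 114 109 116 109  89  83  86  89  89  93  97 101 102  94  82  71  70  53  30  26  26  41  75  91 100 104 100  82 113 201 211 172 151 141 120 105  98 100 108
192 154 172 172 173 185 169 132 140 148 120  85  80  85  88  88  89  93  95  94  86  72  65  68  51  25  63  81  94  91  67 160 224 192 148 145 142 101  76  90  95  95  88
194 147 154 188 185 185 168 158 185 175 168 174 168 131  92  95 108 121 137 141 149 157 163 161 130  75  55  71  73  95 189 211 168 144 143 127  79  55  65  74  75  79 107
196  66 114 143 143 160 176 163 146 138 166 181 176 128  88  99 111 124 131 139 14
[... 3848 characters left out ...]
...................................................
213 .......................................................
214 .......................................................
215 .......................................................
216 .......................................................
217 .......................................................
218 .......................................................
219 .......................................................
220 .......................................................
221 .......................................................
[array([ 705.33211444, -168.52518873,   33.46358327]), array([ 691.1787774 , -154.26413234,   50.92746224])]
```

```bash
python3 - <<'E'
from h import *
l=cv2.imread("pics/lift.png").astype(int).sum(2)//3
# back to wrist px
W=np.load("wrist6.npy").sum(2)//3; W3=np.load("wrist3.npy").astype(int).sum(2)//3
L=cv2.resize(l[:,450:790].astype(np.uint8),(255,240),interpolation=cv2.INTER_AREA).astype(int) # x=140+col, y=180+row
for x in (272,275,278,281,284):
    print(x,'lift',L[18:38,x-140].tolist()); print('   w3',W3[198:218,x].tolist());print('   w6',W[198:218,x].tolist())
for y in (200,204): print(y,'lift',L[y-180,120:155].tolist(),'\n  w3',W3[y,260:295].tolist(),'\n  w6',W[y,260:295].tolist())
y=250
print('fl lift',L[70,95:115].tolist(),L[70,165:185].tolist(),'\nw6',W[250,235:255].tolist(),W[250,305:325].tolist())
delta([487.8,161.7,345],down(1.901)); delta([470,-60,375],tilt(ddir(.51,.35),1.5))
E
```

```text
272 lift [81, 81, 82, 78, 77, 78, 78, 77, 38, 14, 23, 30, 28, 25, 27, 26, 24, 25, 23, 24]
   w3 [101, 101, 103, 105, 106, 106, 109, 109, 110, 111, 112, 121, 57, 9, 38, 34, 31, 34, 32, 29]
   w6 [96, 103, 106, 105, 105, 106, 111, 111, 111, 111, 112, 123, 74, 23, 32, 38, 38, 31, 34, 32]
275 lift [81, 80, 78, 77, 76, 78, 79, 71, 33, 13, 24, 30, 28, 25, 25, 26, 25, 25, 30, 26]
   w3 [132, 130, 135, 131, 132, 132, 132, 133, 134, 134, 134, 148, 71, 5, 41, 39, 36, 34, 34, 33]
   w6 [135, 134, 134, 137, 137, 135, 136, 133, 135, 136, 138, 149, 83, 18, 31, 41, 39, 33, 37, 34]
278 lift [82, 83, 82, 79, 78, 78, 79, 65, 28, 13, 24, 24, 24, 24, 27, 26, 27, 24, 24, 21]
   w3 [149, 151, 148, 150, 149, 148, 150, 149, 150, 149, 155, 164, 76, 8, 45, 35, 27, 35, 34, 37]
   w6 [151, 153, 151, 154, 153, 152, 153, 153, 153, 155, 157, 168, 77, 3, 33, 42, 37, 29, 36, 38]
281 lift [80, 78, 78, 79, 78, 79, 79, 68, 32, 8, 21, 28, 28, 24, 23, 23, 23, 23, 26, 25]
   w3 [159, 159, 158, 159, 159, 160, 159, 160, 159, 162, 166, 177, 85, 6, 48, 40, 30, 31, 32, 33]
   w6 [161, 164, 162, 163, 162, 165, 164, 164, 164, 16
[... 1091 characters left out ...]
50, 155, 158, 159, 160, 160, 158, 145, 113, 124, 137, 99, 74, 115, 128, 124, 122] 
  w6 [54, 51, 48, 45, 45, 48, 47, 44, 59, 78, 89, 96, 111, 120, 128, 136, 143, 148, 153, 157, 162, 164, 164, 164, 163, 153, 97, 72, 108, 120, 121, 122, 121, 121, 120]
fl lift [100, 98, 98, 98, 99, 98, 99, 99, 99, 97, 80, 48, 17, 14, 12, 14, 16, 32, 38, 44] [30, 48, 48, 27, 14, 7, 49, 141, 190, 168, 112, 69, 68, 71, 86, 98, 97, 96, 96, 95] 
w6 [148, 146, 148, 143, 144, 141, 143, 144, 147, 137, 82, 20, 25, 28, 24, 20, 24, 13, 66, 49] [119, 93, 53, 25, 33, 29, 25, 4, 187, 200, 115, 64, 70, 64, 136, 158, 145, 141, 143, 146]
[355.1, -208.6, 181.6] [0.624, -0.402, -0.767]
[191.4, -95.2, 78.2] [0.271, -0.261, -0.396]
```

Call:
play_rows:
  deltas: [45,-22,18,0.065,-0.06,-0.09,0,93,-46,38,0.13,-0.125,-0.19,0,142,-71,58,0.2,-0.19,-0.29,0,191.4,-95.2,78.2,0.271,-0.261,-0.396,0,232,-123,104,0.36,-0.295,-0.49,0,273,-151,130,0.45,-0.33,-0.58,0,314,-180,156,0.54,-0.365,-0.67,0,355.1,-208.6,181.6,0.624,-0.402,-0.767,0,355.1,-208.6,181.6,0.624,-0.402,-0.767,0,355.1,-208.6,181.6,0.624,-0.402,-0.767,0]

```text
clock: 13.48
eef_pos: [487.1, 162.1, 344.1]
tool_rot: [-3.14, -0.001, 1.903]
force: [0.1, -1.5, -1.5]
width: 29.7
gripper_force: 59.8
```

```bash
python3 - <<'E'
from h import *
st=read_state();print(st['eef_pos'],st['tool_rot'],st['force'],st['torque'])
ci=camera_info("wrist");np.save("wrist7T.npy",ci["T"])
w=get_image("wrist");np.save("wrist7.npy",w);g=w.astype(int).sum(2)//3
print("sleeve rim proj",proj(ci,[[487.8,161.7,135],[487.8,161.7,5]]))
for x in (275,278,281): print(x,g[196:216,x].tolist())
print('    ',' '.join('%3d'%v for v in range(250,312,2)))
for y in range(140,214,2): print(y,' '.join('%3d'%v for v in g[y,250:312:2]))
E
```

```text
[487.08652412 162.07479861 344.06569649] [-3.13999454e+00 -1.03314223e-03  1.90335214e+00] [ 0.08674168 -1.48150855 -1.46383854] [-0.02895863  0.02844342  0.02513219]
sleeve rim proj [[282.72860745 180.23546031]
 [282.55033719 164.68109404]]
275 [81, 81, 80, 83, 82, 83, 76, 75, 80, 82, 57, 18, 4, 40, 26, 25, 29, 25, 27, 25]
278 [81, 82, 82, 77, 76, 78, 80, 78, 80, 82, 57, 16, 1, 33, 31, 24, 31, 25, 24, 22]
281 [82, 82, 82, 84, 80, 78, 79, 77, 79, 87, 45, 7, 12, 32, 31, 25, 29, 25, 23, 17]
     250 252 254 256 258 260 262 264 266 268 270 272 274 276 278 280 282 284 286 288 290 292 294 296 298 300 302 304 306 308 310
140 123 124 125 123 123 123 128  89  61  69 110 109 104 109 113 115 113 113 114 114 112 112 112 108  84 165 208 199 211 199 197
142 122 123 124 122 123 129  84  61  63  60  99 105 106 105 110 110 113 112 115 118 113 116 115 113 114  96 152 201 218 207 195
144 122 122 122 121 124  76  61  66  68  63  58 112 111 109 110 114 109 115 112 118 107 119 116 115 116 114  92 203 217 214 215
146 122 122 120 124  91  60  64  63  62  64  63  75  78 119  83  59  84  57  82  67  61  58 1
[... 3558 characters left out ...]
  80  75  59 198 189 191 190 190 190 188 190 188 186 208 213
204 214 212 213 215 212 205 194 188 188 140  74  78  76  79  80  82  78  79  60 191 191 189 189 189 187 189 189 189 188 187 204
206 213 213 201 208 193 186 192 189 193 121  82  56  57  58  57  47  45  43  51 190 195 189 189 188 190 186 188 189 188 189 188
208 214 190 187 188 188 189 192 198 169  86   9   2   9   7   1  10   7  10   2   4  96 198 202 194 188 187 187 188 188 187 190
210 202 186 190 190 193 203 170  70   0  16  37  36  27  31  31  29  30  29  28  30  10   0  51 154 189 194 190 189 188 188 190
212 213 187 187 193 169  37   0  22  27  28  26  26  28  28  31  28  27  27  25  23  26  33  22   7  21 184 193 189 190 189 190
```

```bash
python3 - <<'E'
from h import *
w=np.load("wrist7.npy").astype(int)
g=w.sum(2)
print('    ',' '.join('%3d'%v for v in range(264,300)))
for y in range(162,196): print(y,' '.join('%3d'%v for v in g[y,264:300]))
E
```

```text
264 265 266 267 268 269 270 271 272 273 274 275 276 277 278 279 280 281 282 283 284 285 286 287 288 289 290 291 292 293 294 295 296 297 298 299
162 207 211 208 202 208 195 213 229 245 243 242 254 250 248 248 249 246 249 242 240 238 239 235 231 232 231 234 232 238 194 260 340 346 346 347 347
163 211 209 208 216 207 196 218 240 250 245 236 253 237 244 240 234 245 244 241 234 235 233 239 232 235 233 232 233 230 242 329 361 341 341 338 344
164 205 200 216 211 218 214 222 234 234 245 250 237 239 228 222 212 218 214 209 216 220 209 224 232 238 230 229 228 219 243 335 359 353 339 343 334
165 213 204 195 208 206 215 232 235 237 236 238 225 221 303 391 408 403 406 382 377 372 325 237 211 214 224 228 223 222 211 327 360 348 347 337 338
166 215 201 212 209 204 219 232 240 231 214 217 306 405 459 500 506 508 496 496 475 480 457 429 370 268 204 214 216 224 202 287 352 360 358 345 354
167 215 213 209 203 208 220 230 214 284 356 400 473 504 502 481 467 467 465 457 458 452 451 461 460 425 397 309 226 201 197 262 351 362 356 355 353
168 202 206 215 211 207 217 215 257 391 481 485 477 476 458 431 423 
[... 3375 characters left out ...]
 237 246 241 242 255 244 253 243 241 236 213 359 616 730 735 727 718 725 604 448 334 436 555 636 663 651 640
192 640 642 643 655 638 412 190 226 241 249 253 246 251 250 248 247 246 239 237 219 230 548 710 702 708 701 609 525 529 522 571 583 635 654 647 641
193 644 642 639 660 616 377 187 229 241 243 243 251 248 243 240 237 254 240 249 225 175 381 612 656 635 606 557 558 573 583 578 573 581 579 621 644
194 643 640 644 664 617 388 196 232 248 241 241 248 240 251 246 249 244 240 240 233 192 293 536 497 509 569 560 562 571 572 577 570 565 555 626 638
195 639 640 641 662 564 327 201 232 248 240 243 252 249 250 244 241 248 243 237 231 219 250 518 568 554 570 566 571 567 564 570 574 574 564 569 623
```

Call:
play_rows:
  deltas: [1,0.5,15,-0.007,0,0,0,2.4,1.3,30,-0.017,0,0,0,2.4,1.3,45,-0.017,0,0,0,2.4,1.3,52,-0.017,0,0,0,2.4,1.3,52,-0.017,0,0,0,2.4,1.3,52,-0.017,0,0,0]

```text
clock: 14.28
eef_pos: [488.9, 164.2, 293.6]
tool_rot: [3.123, -0.0, 1.901]
force: [0.5, -0.4, -1.3]
width: 29.5
gripper_force: 59.8
```

```bash
python3 - <<'E'
from h import *
st=read_state();print(st['eef_pos'],st['tool_rot'],st['force'],st['torque'])
ci=camera_info("wrist")
w=get_image("wrist");np.save("wrist8.npy",w);g=w.astype(int).sum(2)
print("sleeve rim proj",proj(ci,[[487.8,161.7,135],[487.8,161.7,5]]))
print('    ',' '.join('%3d'%v for v in range(258,306)))
for y in range(160,210): print(y,' '.join('%3d'%v for v in g[y,258:306]))
E
```

```text
[488.89132801 164.17072659 293.62856144] [ 3.12278008e+00 -3.86562431e-04  1.90077490e+00] [ 0.54413369 -0.35741893 -1.26628718] [-0.0279841   0.0351109  -0.02533526]
sleeve rim proj [[277.14969748 190.75552631]
 [276.5411482  170.60588438]]
     258 259 260 261 262 263 264 265 266 267 268 269 270 271 272 273 274 275 276 277 278 279 280 281 282 283 284 285 286 287 288 289 290 291 292 293 294 295 296 297 298 299 300 301 302 303 304 305
160 208 197 202 209 205 185 173 182 170 175 213 239 247 247 256 250 253 242 249 240 250 239 232 231 221 219 183 167 188 179 177 199 214 208 195 172 303 356 347 340 337 336 336 335 333 331 334 327
161 221 211 213 203 202 189 173 170 177 222 237 246 249 248 250 251 247 246 250 244 247 244 242 232 239 243 205 181 175 176 177 188 214 192 196 288 345 345 343 344 347 342 337 340 332 332 326 334
162 212 220 220 214 205 177 168 182 214 238 238 248 255 251 254 251 252 242 244 248 248 252 234 239 239 236 235 199 176 172 167 192 209 207 186 312 362 350 344 344 345 344 339 337 337 333 333 331
163 212 213 210 213 206 210 197 208 234 246 244 241 244 253 244 247 251 2
[... 8438 characters left out ...]
 153 128 137 135 126 137 129 123 142 334 549 595 570 559 561 546 544 547 548 539 542 549 542 538 534 545 539 553
207 539 540 554 562 598 636 640 646 619 548 357 170 121  83  47  49  54  56  50  54  40  31  14  29  33   4  22  33  39 155 278 434 567 592 578 560 545 548 545 545 549 544 550 542 539 547 541 533
208 550 548 541 539 609 651 620 611 500 377 246  55  13   5  29  15  15   0   5  21   6   6  21  16  26  12  24  37  12   0  26 156 277 430 565 598 577 561 557 551 547 540 541 532 535 538 551 542
209 556 556 561 570 602 633 499 324 192 128  68  11  56  96  96  99 103  97  97 101  90  91  93  95 108  92  84  96  76  61  55   4   3 162 261 298 428 559 596 575 562 554 542 533 543 542 552 539
```

Sleeve bore centre ≈ (276,190.7) and tip circle ≈ (277.4,191.7). Correct by about −1.5 and −1.2 mm, then lower into the sleeve.

Call:
play_rows:
  deltas: [-1.5,-1.2,2,0,0,0,0,-1.5,-1.4,10,0,0,0,0,-1.5,-1.6,20,0,0,0,0,-1.5,-1.8,30,0,0,0,0,-1.5,-2,40,0,0,0,0,-1.5,-2,40,0,0,0,0]

```text
clock: 15.08
eef_pos: [487.2, 161.9, 252.1]
tool_rot: [3.126, -0.0, 1.901]
force: [1.1, 0.1, -1.7]
width: 29.5
gripper_force: 59.8
```

```bash
python3 - <<'E'
from h import *
st=read_state();print(st['eef_pos'],st['tool_rot'],st['force'],st['torque'])
print(R.from_euler('xyz',st['tool_rot']).inv().apply([0,0,-1]))
E
```

```text
[487.17719977 161.9347814  252.08558467] [ 3.12576938e+00 -3.21176983e-04  1.90131225e+00] [ 1.08954114  0.07306418 -1.7046623 ] [-0.02981895  0.03165342 -0.01350384]
[-3.21176978e-04 -1.58226154e-02  9.99874763e-01]
```

Call:
play_rows:
  deltas: [0,-0.2,12,0,0,0,0,0,-0.4,24,0,0,0,0,0,-0.6,36,0,0,0,0,0,-0.8,48,0,0,0,0,0,-1,60,0,0,0,0,0,-1.1,72,0,0,0,0,0,-1.3,82,0,0,0,0,0,-1.5,90,0,0,0,0,0,-1.5,90,0,0,0,0]

```text
clock: 16.2
eef_pos: [487.5, 162.2, 162.5]
tool_rot: [3.125, -0.0, 1.901]
force: [0.0, 0.1, -1.9]
width: 29.2
gripper_force: 59.8
```

Call:
play_rows:
  deltas: [0,0,3,0,0,0,0,0,-0.1,6,0,0,0,0,0,-0.1,7.5,0,0,0,0,0,-0.1,7.5,0,0,0,0]

```text
clock: 16.7
eef_pos: [487.9, 162.3, 155.6]
tool_rot: [3.124, -0.0, 1.901]
force: [-0.0, 0.8, -1.2]
width: 29.5
gripper_force: 59.8
```

Call:
play_rows:
  deltas: [0,0,1,0,0,0,0,0,0,1.5,0,0,0,0,0,0,1.5,0,0,0,0]

```text
clock: 17.08
eef_pos: [488.2, 162.3, 155.1]
tool_rot: [3.123, 0.001, 1.901]
force: [-2.3, -1.4, 7.0]
width: 29.5
gripper_force: 60.4
```

Seated: there is 7 N of upward reaction at the same height as the original grasp. Release slowly and lift off.

Call:
play_rows:
  deltas: [0,0,0,0,0,0,0.45,0,0,0,0,0,0,0.6,0,0,0,0,0,0,0.8,0,0,0,0,0,0,1,0,0,0,0,0,0,1,0,0,-5,0,0,0,1,0,0,-20,0,0,0,1,0,0,-45,0,0,0,1,0,0,-75,0,0,0,1,0,0,-110,0,0,0,1]

```text
clock: 18.32
eef_pos: [485.8, 161.7, 265.9]
tool_rot: [3.123, -0.0, 1.901]
force: [0.1, 0.2, 0.5]
width: 85.6
gripper_force: 0.0
```

Call:
play_rows:
  deltas: [0,0,-45,0,0,0,1,-60,-20,-60,0,0,0,1,-120,-40,-60,0,0,0,1,-180,-60,-60,0,0,0,1,-180,-60,-60,0,0,0,1,-180,-60,-60,0,0,0,1]

```text
clock: 19.08
eef_pos: [486.7, -28.0, 323.8]
tool_rot: [3.123, -0.001, 1.901]
force: [-0.0, 0.1, 0.1]
width: 85.1
gripper_force: 0.0
```

```bash
python3 - <<'E'
from h import *
st=read_state();print(st['eef_pos'],st['force'],st['clock'],st['width'])
for n,(x0,x1,y0,y1) in {"side":(215,330,150,300),"scene":(205,370,130,262)}.items():
    a=cv2.imread(f"pics/{n}0.png")[...,::-1].astype(int);b=get_image(n).astype(int);x=abs(a-b).sum(2)
    print(n,x0)
    for y in range(y0,y1,3): print(y,''.join('#' if v>75 else '.' for v in x[y,x0:x1]))
E
```

```text
[486.74033231 -27.99127185 323.75777271] [-0.00895906  0.10591316  0.09634919] 19.075 85.09660569017714
side 215
150 .........................................................#.##............................#######...................
153 .........................................................................................######....................
156 ............................................................................................#......................
159 ...................................................................................................................
162 ...................................................................................................................
165 ...................................................................................................................
168 .........................................................................................##........................
171 ...................................................................................................................
174 .......................
[... 11802 characters left out ...]
....................
250 ...#########.....################################..#####.............................................................................................................
253 ....#######...##############################......########...........................................................................................................
256 ......##......###########################...........#########........................................................................................................
259 ...................##################..................########......................................................................................................
```

The rod matches its original picture almost exactly, so it is fully home. The stick lies in the basket, the bystanders in view are unchanged, and the arm is clear. Handing in.

```bash
python3 -c "from cell import finish_job; print(finish_job())"
```

```text
the job is handed in; nothing more can be done
None
```

Job handed in at about 19 s on the robot clock: the glue stick was pushed out into the basket, and the middle-sized rod is back in its stand, all the way down; the last camera images show no other object in view moved.

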